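# Tip the two mould halves onto their backs

### The arm

A 6-joint arm with a two-finger parallel gripper is mounted at the origin on the work surface. World frame = base frame: x ahead of the robot, y to its left, z up, the work surface at z = 0. Lengths are in mm, angles in rad, forces in N, time in s.
With the tool pointing down it reaches from about 200 to 875 mm from the base axis. Payload 3.4 kg.
Tool frame: the origin (TCP) lies between the finger pads; the fingertips stand 19 mm ahead of it and the grasp point (between the pads) is the TCP (finger_overhang is the distance from the TCP to the fingertips, in mm); x points along the fingers, y is the direction in which the jaws open and shut, and the axes are right-handed (so a half turn about x gives the same grasp; the last joint's range is limited). The gripper opens to 94 mm and grips with 3 to 60 N. Pads are 16 mm wide; open, the fingers measure 119 mm over their backs; the gripper's body (75 mm by 177 mm) begins 78 mm behind the grasp point.
Start: joints at [1.056, 0.276, 1.505, -0, 1.361, -0.121], TCP at [220.647, 531.016, 224.493] pointing down, gripper open.
Joint ranges: [-2.89, 2.89], [-0.75, 2.08], [0.22, 2.7], [-1.18, 4.32], [0.11, 2.71], [-2.7, 2.7]. Speed limits (rad/s): [2.57, 2.57, 3.14, 3.14, 3.14, 3.14].

### API

Orientations are given as a unit quaternion [x, y, z, w].
In Python, from station import * gives the robot as it stands.
- The arm moves only by the shell command python3 -m pendant 'ROWS' [FORCE]. ROWS is JSON, a list of rows, each an object of numbers: "dx", "dy", "dz": the shift along the tool's x, y, z each as a share of 0.4 m, from -1 to 1; "yaw": the turn about the tool's x as a share of 90 degrees, from -1 to 1; "gripper": the opening, from -1 (shut) to 1 (fully open). In form: [{"dx": .., "dy": .., "dz": .., "yaw": .., "gripper": ..}, ...]. A call has 1 to 20 rows; each row is the pose to reach, as a shift and turn from the pose commanded when the call began, along the tool's axes at that moment; what a row does not reach only later rows make up. A row lasts 1/8 s, in which the tool goes at most 62.5 mm and 10.7 degrees, less where a joint would pass 70% of its speed; a pose out of reach is approached as far as the arm can. A call with a number of a shift or a turn outside -1 to 1 is refused whole. A call with a gripper value outside its range is refused whole. The fingers move at their own pace and stop on an object; FORCE is the grip in N (left out, the last holds). Time passes only in rows, so rows that repeat a pose let the fingers close. It gives the time, the measured TCP pose, the force and the opening at its end, in the units of the state.
- get_state(): the state, without advancing time (a new reading comes with each control period).
- get_image(name): name is "scene" or "top" or "wrist"; returns a dict with "pixels" (420x560x3 uint8, red, green, blue), "range_z" (420x560 float32, mm along the optical axis (not along the pixel's ray), 0 where there is no reading), "K" (3x3 intrinsics, pixels), "dist" ([k1, k2, p1, p2, k3] as OpenCV has them; the pictures are not rectified), "T" (4x4, takes a point from camera to world coordinates); the wrist camera has in their place "T_tool_cam" (4x4, takes a point from camera to tool coordinates, whose origin is the TCP and whose axes are the tool frame's). Camera axes: x right, y down, z forward; pixel columns grow to the right and rows downward; lengths in mm; the calibration is good to about 2 mm. A picture is of the moment at which its call begins: read the wrist's pose just before it.
- job_done(): hands the job in, once; it reports no verdict.
Trained networks look in the newest picture that a camera, given by its name, has taken for a name from the list of things; names that differ only in an ending like _2 or _b are one class to them, and where a whole thing is asked for, a point or a joint stands for the part that bears it (a point fixed in the world has none). Each returns a list of dicts, best first, with "conf" (0 to 1); they miss things now and then, are a little off and sometimes report something else, mostly with a low value. They report only what shows in the picture. A call takes as long as a camera call. They do not tell look-alikes from the thing itself.
- recognise(camera, target): "extent" ([left, top, right, bottom] in pixels, round what is visible of it).
- trace(camera, target): "mask" (420x560 bool, what is visible of it) and "extent" ([left, top, right, bottom] in pixels, round what is visible of it).
- pinpoint(camera, target): "xy" ([column, row] in pixels: a listed point, or the origin of a listed thing).
The state is a dict: "time_s": time; "joints": joint angles; "qd": joint speeds; "joint_efforts": joint torques, N m; "tool_pos": TCP position; "eef_rot": TCP orientation; "contact_force": force on the tool from outside, world axes, zero at the start; "wrist_torque": the same for the moment, N m; "width": opening from 0.0 (shut) to 1.0 (fully open).
Only numpy, scipy, OpenCV 4.12 (cv2) and the standard library are available. Lean on these libraries where they do the work, as an engineer would, in place of code of your own. Each camera call takes 0.05 s, during which the arm holds its last target. There are 200 camera calls.

### The job

Two plaster mould halves stand on end, each on its own rubber mat. Push each one over backwards, so that both lie at rest flat on their backs on their own mats with the hollow side facing up. Only push them with the fingers: do not lift them or tip them onto their hollow faces, and leave the pottery standing around them alone.

Things in the scene. Friction and masses are not known exactly. Their poses are not given: they have to be found in the camera images.
- tall_mould: the taller, narrower mould half: plaster block, standing 55 mm thick (x), 110 wide (y), 150 high (z). Origin: centre of its underside. Its -x face is hollow (half a vase, to 36 mm deep); the hollow's mouth notches the top face's -x edge, 26 wide, 13 deep, seen from above. +x is its flat back, to which it must fall. Pushed near the top it tips without sliding at 1-3 N and falls beyond 20 degrees
- broad_mould: the lower, broader mould half: plaster block, standing 60 mm thick (x), 130 wide (y), 120 high (z). Origin: centre of its underside. Its -x face is hollow (half a jar, to 44 mm deep); the hollow's mouth notches the top face's -x edge, 36 wide, 18 deep, seen from above. +x is its flat back, to which it must fall. Pushed near the top it tips without sliding at 1-3 N and falls beyond 27 degrees
- tall_mould_heel (a point): middle of the tall mould's lower back edge, 55/2 mm along its +x from its origin: the edge it tips over, which stays down on the mat
- broad_mould_heel (a point): middle of the broad mould's lower back edge, 60/2 mm along its +x from its origin: the edge it tips over, which stays down on the mat
- tall_mould_back (a point): centre of the tall mould's flat back face
- broad_mould_back (a point): centre of the broad mould's flat back face
- mat_a: black rubber mat under the tall mould, 250 mm (its x) by 190 mm (its y), 12 mm thick, fixed to the bench. Origin: centre of its underside. The mould stands towards its -x end and faces roughly its -x, so there is room on the mat behind it
- mat_b: black rubber mat under the broad mould, same as mat_a
- vase: unglazed clay bottle vase, 180 mm high, 83 mm at its widest, standing loose at the far side of the bench; leave alone. Origin: centre of its foot
- bowl: small brown clay bowl, 100 mm across, 50 mm high, loose, between the robot and the mats; leave alone. Origin: centre of its foot
- jar: unglazed clay jar with a knobbed lid (one piece), 104 mm high, 72 mm across, loose, at the near left, beside the robot; leave alone. Origin: centre of its foot
Not all that is in view belongs to the job. What is shaped like the broad_mould but red is not meant.

How it is judged:
By the outcome, as a careful person would: the job done as asked, in the order asked, and still so for the second after the job is handed in, with the robot touching nothing.
It also fails if it takes over 51 s, if anything falls off the work surface, if the arm or the gripper's body presses on something with over 40 N, if the wrist force passes 120 N, or if a joint passes its speed limit or range.

## Working session

There is one attempt and no reset: what is moved stays moved. The work goes in short steps, Python scripts to look and compute and a shell command to move; the robot and the scene stay as the last step left them, time stands still between calls to the robot, and variables do not carry over. Pictures are saved under pics/ and viewed, about 8 in all and at most 12, crops included, and the job is handed in when it is done.

```bash
mkdir -p pics; cat > h.py <<'E'
from station import *
import numpy as np, cv2
def save(im,n): cv2.imwrite('pics/'+n+'.png',cv2.cvtColor(im,cv2.COLOR_RGB2BGR))
def cloud(d,T=None):
    T=d["T"] if T is None else T
    z=d["range_z"]; h,w=z.shape
    u,v=np.meshgrid(np.arange(w),np.arange(h))
    p=cv2.undistortPoints(np.stack([u,v],-1).reshape(-1,1,2).astype(np.float32),d["K"],d["dist"]).reshape(h,w,2)
    P=np.dstack([p[...,0]*z,p[...,1]*z,z])
    return P@T[:3,:3].T+T[:3,3]
E
python3 - <<'E'
from h import *
print(get_state())
ims=[]
for c in("scene","top"):
    d=get_image(c); im=d["pixels"].copy(); W=cloud(d)
    np.savez('/tmp/'+c,W=W,im=im,z=d["range_z"])
    for t in("tall_mould","broad_mould","mat_a","vase","bowl","jar"):
        for r in trace(c,t)[:3]:
            m=r["mask"]&(d["range_z"]>0); P=W[m]
            print(c,t,round(r["conf"],2),np.round(r["extent"]),np.median(P,0).round() if len(P) else None,P[:,2].max().round() if len(P) else None)
    save(im,c)
E
```

```text
{'time_s': 0.0, 'joints': array([ 1.05602510e+00,  2.76602264e-01,  1.50611498e+00, -2.21511579e-05,
        1.36067657e+00, -1.21029880e-01]), 'qd': array([-1.14844704e-03,  1.93454030e-04,  1.02955992e-04,  1.05767248e-03,
       -1.89676898e-04,  2.48365082e-05]), 'joint_efforts': array([ 5.62386194e-04, -4.04588377e+01, -2.37234432e+01,  7.00729340e-02,
        3.46254918e-02, -1.52373573e-04]), 'tool_pos': array([220.36521606, 530.53029312, 223.60779293]), 'eef_rot': array([ 0.13770213,  0.69363975, -0.13891672,  0.6932562 ]), 'contact_force': array([ 0.12035213, -0.02449435, -0.70463201]), 'wrist_torque': array([-0.04449976,  0.05421384,  0.01301282]), 'width': 1.0009498088475561}
scene tall_mould 0.87 [238. 116. 274. 186.] [ 544. -119.  116.] 163.0
scene tall_mould 0.32 [177. 139. 279. 203.] [ 611. -209.    9.] 125.0
scene broad_mould 0.9 [372. 341. 471. 404.] [551. 519. 117.] 123.0
scene broad_mould 0.88 [435. 276. 528. 337.] [364. 481. 104.] 123.0
scene broad_mould 0.86 [298. 203. 361. 267.] [515. 193. 110.] 133.0
scene mat_a 0.96 [257. 228. 369. 341.] [592. 251.  10.] 84.0

[... 231 characters left out ...]
. -27.  28.] 51.0
scene jar 0.78 [409. 226. 444. 270.] [328. 305.  71.] 103.0
scene jar 0.35 [238. 118. 276. 189.] [ 544. -119.  117.] 163.0
top tall_mould 0.9 [336. 197. 385. 246.] [ 518. -141.  160.] 169.0
top broad_mould 0.7 [218. 106. 252. 160.] [813. 186. 119.] 129.0
top broad_mould 0.67 [107. 212. 157. 262.] [536. 506. 118.] 128.0
top broad_mould 0.55 [222. 212. 267. 262.] [499. 176. 132.] 140.0
top mat_a 0.96 [321. 159. 417. 251.] [ 602. -225.   12.] 166.0
top mat_a 0.6 [184. 175. 278. 270.] [586. 244.  13.] 138.0
top vase 0.66 [284. 122. 313. 160.] [765.   3. 101.] 185.0
top bowl 0.9 [296. 252. 331. 286.] [395. -15.  22.] 57.0
top jar 0.88 [197. 296. 222. 322.] [309. 288.  82.] 106.0
```

View pics/scene.png

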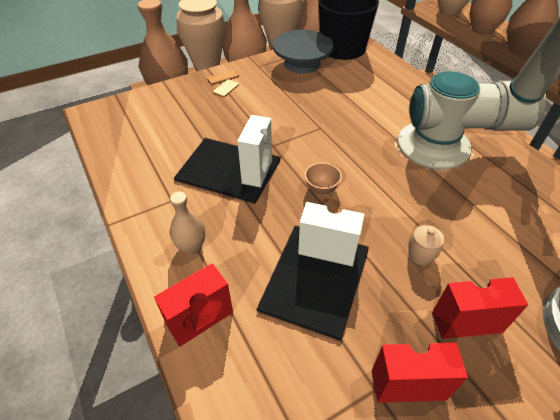

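View pics/top.png

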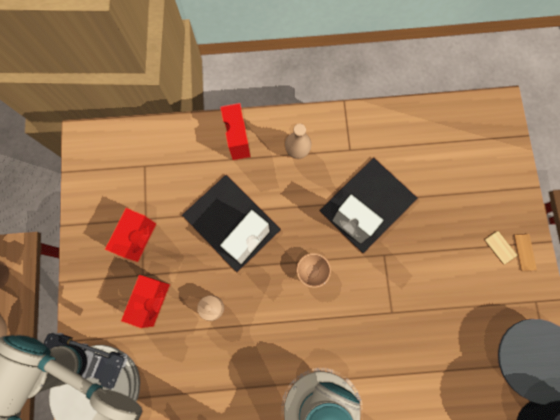

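The scene shows the white tall mould at about (255,152) on its mat, and the white broad mould at (331,235). The three look-alikes at (195,303), (478,307) and (418,372) are red, so they are not meant. I'll now fit the top faces.

```bash
python3 - <<'E'
from h import *
for c in("scene","top"):
    f=np.load(f'/tmp/{c}.npz');W,im=f["W"],f["im"].astype(int)
    white=(im.max(2)-im.min(2)<70)&(im.mean(2)>110)
    for n,ctr,h in(("tall",(520,-130),162),("broad",(500,185),132)):
        near=np.hypot(W[...,0]-ctr[0],W[...,1]-ctr[1])<110
        m=near&(abs(W[...,2]-h-2)<8)&(f["z"]>0)
        r=cv2.minAreaRect(W[m][:,:2].astype(np.float32))
        print(c,n,m.sum(),"rect",np.round(r[0]),np.round(r[1]),round(r[2],1),"mean",W[m].mean(0).round(1))
        # mat: dark points low
        mm=(im.mean(2)<45)&(abs(W[...,2]-12)<9)&(np.hypot(W[...,0]-ctr[0],W[...,1]-ctr[1])<330)&((W[...,1]>50) if n=="broad" else (W[...,1]<-30))&(f["z"]>0)
        l,lab,st,_=cv2.connectedComponentsWithStats(mm.astype(np.uint8)); k=1+st[1:,4].argmax()
        r=cv2.minAreaRect(W[lab==k][:,:2].astype(np.float32)); print("  mat",np.round(r[0]),np.round(r[1]),round(r[2],1), cv2.boxPoints(r).round().tolist())
a=cv2.imread('pics/top.png')[150:280,170:430]; b=cv2.imread('pics/scene.png')[105:345,150:380]
cv2.imwrite('pics/crop.png',np.vstack([cv2.resize(a,(780,390))]))
E
```

```text
scene tall 599 rect [ 525. -144.] [114.  57.] 44.6 mean [ 527.3 -142.1  159.5]
  mat [ 588. -202.] [191. 250.] 39.6 [[435.0, -167.0], [594.0, -359.0], [741.0, -237.0], [582.0, -45.0]]
scene broad 1242 rect [502. 178.] [ 63. 130.] 44.9 mean [503.4 181.1 129.8]
  mat [566. 227.] [249. 187.] 39.8 [[410.0, 219.0], [530.0, 75.0], [721.0, 235.0], [602.0, 379.0]]
top tall 772 rect [ 523. -145.] [110.  57.] 44.7 mean [ 522.8 -145.6  162.2]
  mat [ 540. -148.] [183. 102.] 39.2 [[437.0, -167.0], [502.0, -245.0], [643.0, -130.0], [579.0, -51.0]]
top broad 930 rect [500. 177.] [ 61. 130.] 45.0 mean [500.4 179.  132.7]
  mat [552. 215.] [209. 180.] 41.0 [[414.0, 214.0], [532.0, 78.0], [690.0, 215.0], [572.0, 351.0]]
```

View pics/crop.png

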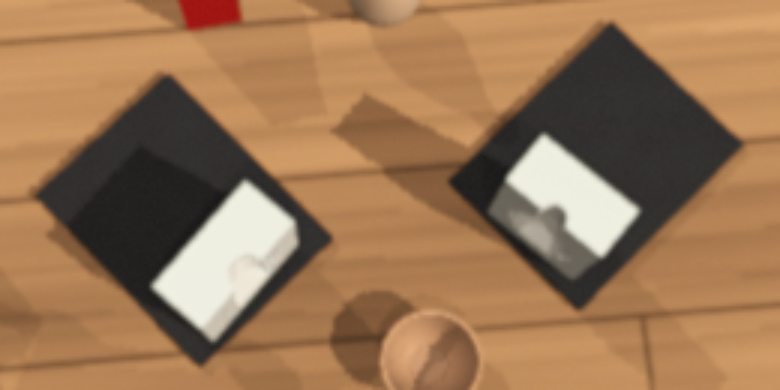

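Top crop: the notches face the camera bottom. The broad mould's is at crop (245,270) and the tall mould's at (552,215), and both backs face the free part of the mat. Both top fits agree across cameras: tall centre (524,-145) with back heading -45°, broad centre (501,178) with back heading +45°. Next I'll compute the moves for the tall mould.

```bash
cat >> h.py <<'E'
from scipy.spatial.transform import Rotation as R
def plan(target,push_deg=None):
    s=get_state(); M=R.from_quat(s["eef_rot"]).as_matrix()
    d=M.T@(np.array(target)-s["tool_pos"])
    print("t",s["time_s"],"pos",s["tool_pos"].round(1),"F",s["contact_force"].round(1),"w",round(s["width"],2),"shares",(d/400).round(4),"axes y,z",M[:,1].round(2),M[:,2].round(2))
    if push_deg is not None:
        p=np.array([np.cos(np.radians(push_deg)),np.sin(np.radians(push_deg)),0])
        q=M.T@p; a=np.degrees(np.arctan2(q[2],q[1]))-90
        print("yaw deg for z=push",(a+180)%360-180,"share for z=+-push",((a+90)%180-90)/90, "push dir in tool/400",(q/400).round(5))
E
python3 -c "
from h import *
plan((477,-98,160),-45)"
```

```text
t 0.7 pos [220.6 531.  224.5] F [1.1 0.6 0.3] w 1.0 shares [ 0.1611 -1.2063  1.1952] axes y,z [0.38 0.92 0.  ] [ 0.92 -0.38  0.  ]
yaw deg for z=push 22.43754275838424 share for z=+-push 0.24930603064871376 push dir in tool/400 [-0.      -0.00095  0.00231]
```

```bash
python3 -m pendant '[{"dy":-0.4,"dz":0.4,"yaw":0.12,"gripper":0.28},{"dy":-0.8,"dz":0.8,"yaw":0.25,"gripper":0.28},{"dy":-0.8,"dz":0.8,"yaw":0.25,"gripper":0.28},{"dy":-0.8,"dz":0.8,"yaw":0.25,"gripper":0.28},{"dy":-0.8,"dz":0.8,"yaw":0.25,"gripper":0.28},{"dy":-0.8,"dz":0.8,"yaw":0.25,"gripper":0.28},{"dy":-0.8,"dz":0.8,"yaw":0.25,"gripper":0.28},{"dy":-0.8,"dz":0.8,"yaw":0.25,"gripper":0.28},{"dy":-0.8,"dz":0.8,"yaw":0.25,"gripper":0.28}]' 10
python3 -c "
from h import *
plan((477,-98,160),-45)"
```

```text
t 0.7 pos [220.6 531.  224.5] F [1.1 0.6 0.3] w 1.0 shares [ 0.1611 -1.2063  1.1952] axes y,z [0.38 0.92 0.  ] [ 0.92 -0.38  0.  ]
yaw deg for z=push 22.43754275838424 share for z=+-push 0.24930603064871376 push dir in tool/400 [-0.      -0.00095  0.00231]invalid input at $[0]: expected keys dx, dy, dz, yaw, gripper
```

```bash
python3 -m pendant '[{"dx":0,"dy":-0.8,"dz":0.8,"yaw":0.25,"gripper":0.28},{"dx":0,"dy":-0.8,"dz":0.8,"yaw":0.25,"gripper":0.28},{"dx":0,"dy":-0.8,"dz":0.8,"yaw":0.25,"gripper":0.28},{"dx":0,"dy":-0.8,"dz":0.8,"yaw":0.25,"gripper":0.28},{"dx":0,"dy":-0.8,"dz":0.8,"yaw":0.25,"gripper":0.28},{"dx":0,"dy":-0.8,"dz":0.8,"yaw":0.25,"gripper":0.28},{"dx":0,"dy":-0.8,"dz":0.8,"yaw":0.25,"gripper":0.28},{"dx":0,"dy":-0.8,"dz":0.8,"yaw":0.25,"gripper":0.28},{"dx":0,"dy":-0.8,"dz":0.8,"yaw":0.25,"gripper":0.28}]' 10
python3 -c "
from h import *
plan((477,-98,160),-45)"
```

```text
time_s: 1.82
tool_pos: [393.5, 112.5, 224.5]
eef_rot: [0.272, 0.653, -0.272, 0.653]
contact_force: [0.2, 0.6, -0.4]
width: 0.636
t 1.825 pos [393.5 112.5 224.5] F [ 0.2  0.6 -0.4] w 0.64 shares [ 0.1607 -0.2227  0.5207] axes y,z [0.71 0.7  0.  ] [ 0.7  -0.71 -0.  ]
yaw deg for z=push -0.20695535805708687 share for z=+-push -0.0022995039784120762 push dir in tool/400 [-0.0e+00  1.0e-05  2.5e-03]
```

```bash
python3 -m pendant '[{"dx":0,"dy":-0.223,"dz":0.52,"yaw":0,"gripper":0.28},{"dx":0,"dy":-0.223,"dz":0.52,"yaw":0,"gripper":0.28},{"dx":0,"dy":-0.223,"dz":0.52,"yaw":0,"gripper":0.28},{"dx":0,"dy":-0.223,"dz":0.52,"yaw":0,"gripper":0.28},{"dx":0.08,"dy":-0.223,"dz":0.52,"yaw":0,"gripper":0.28},{"dx":0.161,"dy":-0.223,"dz":0.52,"yaw":0,"gripper":0.28},{"dx":0.161,"dy":-0.223,"dz":0.52,"yaw":0,"gripper":0.28},{"dx":0.161,"dy":-0.223,"dz":0.52,"yaw":0,"gripper":0.28}]'
python3 - <<'E'
from h import *
plan((504.5,-125.5,160),-45)
d=get_image("wrist"); s=d["pixels"]; e=get_image("scene")["pixels"]
save(np.vstack([s,cv2.resize(e[90:230,150:380],(560,341))])[::1],"w1")
im=cv2.imread("pics/w1.png"); cv2.imwrite("pics/w1.png",cv2.resize(im,None,fx=.78,fy=.78))
E
```

```text
time_s: 2.82
tool_pos: [478.1, -96.3, 161.1]
eef_rot: [0.27, 0.653, -0.27, 0.654]
contact_force: [0.4, -0.1, 0.2]
width: 0.643
t 2.825 pos [478.1 -96.3 161.1] F [ 0.4 -0.1  0.2] w 0.64 shares [ 0.0028 -0.005   0.0984] axes y,z [0.71 0.71 0.  ] [ 0.71 -0.71  0.  ]
yaw deg for z=push 0.057190001788825384 share for z=+-push 0.0006354444643202821 push dir in tool/400 [ 0.     -0.      0.0025]
```

View pics/w1.png

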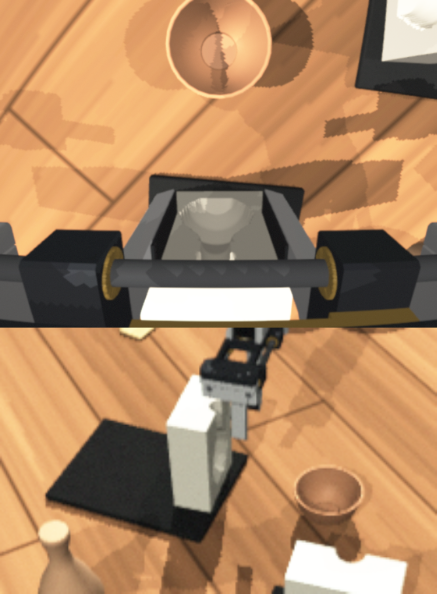

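The wrist view shows the hollow centred between the two fingers. The scene view shows the fingers in front of the hollow face, just below its top. I'll push slowly.

```bash
python3 -m pendant '[{"dx":0,"dy":-0.005,"dz":0.03,"yaw":0,"gripper":0.28},{"dx":0,"dy":-0.005,"dz":0.05,"yaw":0,"gripper":0.28},{"dx":0,"dy":-0.005,"dz":0.062,"yaw":0,"gripper":0.28},{"dx":0,"dy":-0.005,"dz":0.074,"yaw":0,"gripper":0.28},{"dx":0,"dy":-0.005,"dz":0.086,"yaw":0,"gripper":0.28},{"dx":0,"dy":-0.005,"dz":0.098,"yaw":0,"gripper":0.28},{"dx":0,"dy":-0.005,"dz":0.11,"yaw":0,"gripper":0.28},{"dx":0,"dy":-0.005,"dz":0.12,"yaw":0,"gripper":0.28}]'
python3 - <<'E'
from h import *
plan((504.5,-125.5,160),-45)
d=get_image("scene");W=cloud(d)
m=(np.hypot(W[...,0]-535,W[...,1]+155)<110)&(W[...,2]>130)&(d["pixels"].min(2)>100)
P=W[m];print(len(P),P[:,2].max(),P.mean(0).round())
for r in pinpoint("scene","tall_mould_heel")[:1]: print(r, W[int(r["xy"][1]),int(r["xy"][0])].round())
save(d["pixels"][90:230,150:380],"p1")
E
```

```text
time_s: 3.92
tool_pos: [509.9, -133.1, 160.1]
eef_rot: [0.271, 0.653, -0.271, 0.653]
contact_force: [-0.2, 0.2, 0.1]
width: 0.641
t 3.925 pos [ 509.9 -133.1  160.1] F [-0.2  0.2  0.1] w 0.64 shares [ 0.0001  0.0039 -0.0231] axes y,z [0.71 0.71 0.  ] [ 0.71 -0.71  0.  ]
yaw deg for z=push -0.06140382604365868 share for z=+-push -0.0006822647338185877 push dir in tool/400 [0.     0.     0.0025]
2080 503.51604031259154 [ 541. -110.  301.]
{'xy': [249.2, 171.5], 'conf': 0.79} [ 564. -109.   62.]
```

View pics/p1.png

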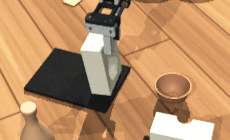

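It is tipping cleanly on its heel, by about 8°. I'll carry on past the balance point, then hold.

```bash
python3 -m pendant '[{"dx":0,"dy":0,"dz":0.012,"yaw":0,"gripper":0.28},{"dx":0,"dy":0,"dz":0.024,"yaw":0,"gripper":0.28},{"dx":0,"dy":0,"dz":0.036,"yaw":0,"gripper":0.28},{"dx":0,"dy":0,"dz":0.048,"yaw":0,"gripper":0.28},{"dx":0,"dy":0,"dz":0.06,"yaw":0,"gripper":0.28},{"dx":0,"dy":0,"dz":0.072,"yaw":0,"gripper":0.28},{"dx":0,"dy":0,"dz":0.084,"yaw":0,"gripper":0.28},{"dx":0,"dy":0,"dz":0.096,"yaw":0,"gripper":0.28},{"dx":0,"dy":0,"dz":0.108,"yaw":0,"gripper":0.28},{"dx":0,"dy":0,"dz":0.12,"yaw":0,"gripper":0.28},{"dx":0,"dy":0,"dz":0.12,"yaw":0,"gripper":0.28},{"dx":0,"dy":0,"dz":0.12,"yaw":0,"gripper":0.28},{"dx":0,"dy":0,"dz":0.12,"yaw":0,"gripper":0.28}]'
python3 - <<'E'
from h import *
plan((452,130,224),45)
d=get_image("scene");W=cloud(d)
save(d["pixels"][90:230,150:380],"p2")
E
```

```text
time_s: 5.65
tool_pos: [543.4, -166.7, 160.1]
eef_rot: [0.271, 0.653, -0.271, 0.653]
contact_force: [-0.1, -0.3, 0.1]
width: 0.643
t 5.65 pos [ 543.4 -166.7  160.1] F [-0.1 -0.3  0.1] w 0.64 shares [-0.1597  0.3624 -0.6865] axes y,z [0.71 0.71 0.  ] [ 0.71 -0.71 -0.  ]
yaw deg for z=push -90.05890085273492 share for z=+-push 0.9993455460807231 push dir in tool/400 [ 0.      0.0025 -0.    ]
```

View pics/p2.png

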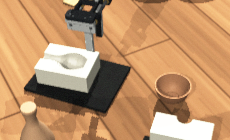

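The tall mould lies on its back, hollow up, on its mat. I'll retreat, rise and go to the broad mould, turning +90°, after which the push is along tool -z.

```bash
python3 -m pendant '[{"dx":-0.16,"dy":0,"dz":-0.05,"yaw":0,"gripper":0.83},{"dx":-0.16,"dy":0,"dz":-0.2,"yaw":0.1,"gripper":0.83},{"dx":-0.16,"dy":0.362,"dz":-0.686,"yaw":1,"gripper":0.83},{"dx":-0.16,"dy":0.362,"dz":-0.686,"yaw":1,"gripper":0.83},{"dx":-0.16,"dy":0.362,"dz":-0.686,"yaw":1,"gripper":0.83},{"dx":-0.16,"dy":0.362,"dz":-0.686,"yaw":1,"gripper":0.83},{"dx":-0.16,"dy":0.362,"dz":-0.686,"yaw":1,"gripper":0.83},{"dx":-0.16,"dy":0.362,"dz":-0.686,"yaw":1,"gripper":0.83},{"dx":-0.16,"dy":0.362,"dz":-0.686,"yaw":1,"gripper":0.83},{"dx":-0.16,"dy":0.362,"dz":-0.686,"yaw":1,"gripper":0.83},{"dx":-0.16,"dy":0.362,"dz":-0.686,"yaw":1,"gripper":0.83},{"dx":-0.16,"dy":0.362,"dz":-0.686,"yaw":1,"gripper":0.83},{"dx":-0.16,"dy":0.362,"dz":-0.686,"yaw":1,"gripper":0.83}]'
python3 -c "
from h import *
plan((452,130,130),45)"
```

```text
time_s: 7.32
tool_pos: [452.2, 129.6, 224.1]
eef_rot: [0.653, 0.271, -0.653, 0.271]
contact_force: [0.2, -0.3, -0.2]
width: 0.917
t 7.325 pos [452.2 129.6 224.1] F [ 0.2 -0.3 -0.2] w 0.92 shares [ 0.2352 -0.001  -0.0004] axes y,z [ 0.71 -0.71 -0.  ] [-0.71 -0.71 -0.  ]
yaw deg for z=push -179.98662579585493 share for z=+-push 0.00014860226827851066 push dir in tool/400 [ 0.      0.     -0.0025]
```

```bash
python3 -m pendant '[{"dx":0.12,"dy":0,"dz":0,"yaw":0,"gripper":0.83},{"dx":0.235,"dy":0,"dz":0,"yaw":0,"gripper":0.83},{"dx":0.235,"dy":0,"dz":0,"yaw":0,"gripper":0.83},{"dx":0.235,"dy":0,"dz":0,"yaw":0,"gripper":0.83}]'
python3 - <<'E'
from h import *
plan((480,157,130),45)
a=get_image("wrist")["pixels"]; e=get_image("scene")["pixels"]
save(np.vstack([cv2.resize(a,(400,300)),cv2.resize(e[120:330,200:480],(400,300))]),"w2")
E
```

```text
time_s: 7.82
tool_pos: [453.5, 129.8, 131.4]
eef_rot: [0.654, 0.27, -0.653, 0.271]
contact_force: [0.0, -0.3, -0.4]
width: 0.913
t 7.825 pos [453.5 129.8 131.4] F [ 0.  -0.3 -0.4] w 0.91 shares [ 0.0036 -0.0013 -0.095 ] axes y,z [ 0.71 -0.71  0.  ] [-0.71 -0.71 -0.  ]
yaw deg for z=push 179.9573627525187 share for z=+-push -0.0004737471942367696 push dir in tool/400 [ 0.     -0.     -0.0025]
```

View pics/w2.png

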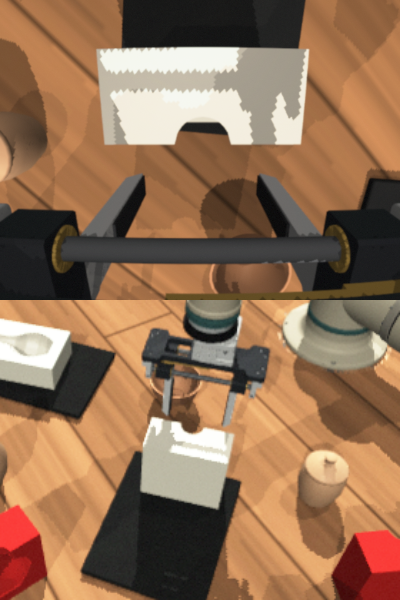

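The fingers straddle the notch symmetrically (wrist view, notch at (202,132)), with nothing else near. I'll push slowly along -z.

```bash
python3 -m pendant '[{"dx":0,"dy":0,"dz":-0.03,"yaw":0,"gripper":0.83},{"dx":0,"dy":0,"dz":-0.05,"yaw":0,"gripper":0.83},{"dx":0,"dy":0,"dz":-0.062,"yaw":0,"gripper":0.83},{"dx":0,"dy":0,"dz":-0.074,"yaw":0,"gripper":0.83},{"dx":0,"dy":0,"dz":-0.086,"yaw":0,"gripper":0.83},{"dx":0,"dy":0,"dz":-0.098,"yaw":0,"gripper":0.83},{"dx":0,"dy":0,"dz":-0.11,"yaw":0,"gripper":0.83},{"dx":0,"dy":0,"dz":-0.122,"yaw":0,"gripper":0.83},{"dx":0,"dy":0,"dz":-0.134,"yaw":0,"gripper":0.83},{"dx":0,"dy":0,"dz":-0.146,"yaw":0,"gripper":0.83},{"dx":0,"dy":0,"dz":-0.158,"yaw":0,"gripper":0.83},{"dx":0,"dy":0,"dz":-0.17,"yaw":0,"gripper":0.83},{"dx":0,"dy":0,"dz":-0.182,"yaw":0,"gripper":0.83},{"dx":0,"dy":0,"dz":-0.194,"yaw":0,"gripper":0.83},{"dx":0,"dy":0,"dz":-0.206,"yaw":0,"gripper":0.83},{"dx":0,"dy":0,"dz":-0.218,"yaw":0,"gripper":0.83},{"dx":0,"dy":0,"dz":-0.23,"yaw":0,"gripper":0.83},{"dx":0,"dy":0,"dz":-0.23,"yaw":0,"gripper":0.83},{"dx":0,"dy":0,"dz":-0.23,"yaw":0,"gripper":0.83},{"dx":0,"dy":0,"dz":-0.23,"yaw":0,"gripper":0.83}]'
python3 -m pendant '[{"dx":-0.1,"dy":0,"dz":0.05,"yaw":0,"gripper":0.83},{"dx":-0.25,"dy":0,"dz":0.25,"yaw":0,"gripper":0.83},{"dx":-0.25,"dy":0,"dz":0.25,"yaw":0,"gripper":0.83},{"dx":-0.25,"dy":0,"dz":0.25,"yaw":0,"gripper":0.83},{"dx":-0.25,"dy":0,"dz":0.25,"yaw":0,"gripper":0.83}]'
python3 - <<'E'
from h import *
for c in("scene","top"):
    d=get_image(c); W=cloud(d)
    for n,t,h in(("tall",(589,-210),67),("broad",(564,241),72)):
        m=(np.hypot(W[...,0]-t[0],W[...,1]-t[1])<125)&(abs(W[...,2]-h)<9)&(d["pixels"].min(2)>70)
        r=cv2.minAreaRect(W[m][:,:2].astype(np.float32)); print(c,n,m.sum(),W[m].mean(0).round(),np.round(r[0]),np.round(r[1]),round(r[2],1))
    if c=="scene": s=d["pixels"]
    else: save(np.vstack([s,d["pixels"]]),"end"); 
im=cv2.imread("pics/end.png"); cv2.imwrite("pics/end.png",cv2.resize(im,None,fx=.71,fy=.71))
E
```

```text
time_s: 10.42
tool_pos: [517.2, 194.5, 130.1]
eef_rot: [-0.653, -0.27, 0.653, -0.27]
contact_force: [-0.1, -0.0, 0.5]
width: 0.914
time_s: 11.05
tool_pos: [446.9, 124.3, 229.6]
eef_rot: [0.654, 0.27, -0.653, 0.27]
contact_force: [-0.0, 0.6, -0.8]
width: 0.916
scene tall 1112 [ 608. -221.   64.] [ 606. -225.] [115. 152.] 45.1
scene broad 1906 [569. 247.  70.] [571. 247.] [122. 130.] 44.8
top tall 1275 [ 603. -226.   67.] [ 603. -225.] [110. 152.] 45.1
top broad 571 [570. 276.  72.] [569. 246.] [121. 130.] 45.3
```

View pics/end.png

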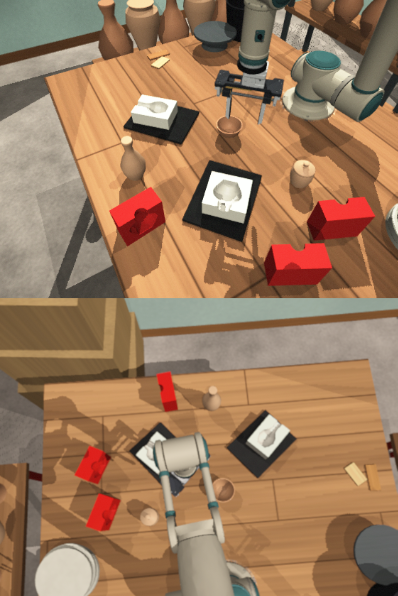

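```bash
python3 -c "
from station import *
print(job_done())"
```

```text
the job is handed in; nothing more can be done
None
```

Both mould halves now lie flat on their backs with the hollow side up, each on its own mat. I pushed the tall one over first, then the broad one, using only the open fingers just below the top rim on either side of the notch. The job was handed in at about 11 s of the 51 s allowed.

- **Lying flat:** both cameras put the upper faces at about 64–67 mm (tall, expected 67) and 70–72 mm (broad, expected 72). The face sizes measured match the moulds.
- **On the mats:** the tall mould's centre is about 28 mm from its mat's centre and the broad mould's about 20 mm, so both are inside the mat edges. They ended roughly 6–11 mm further back than a pure tip would put them, close to what the measurement can resolve.
- **Robot and surroundings:** the gripper was clear and touching nothing. In the pictures the vase, bowl, jar and red look-alikes are where they were. I checked these by eye only and did not measure them again.
- **Checks that fell short:** the arm hid part of the broad mould in the last top view, so its average position there was off. The outline fit still agreed with the scene camera. During the tall push, one heel-point reading came back on the mould's body instead of at its foot, and I did not use it.

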